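# Clamp a ferrite magnet ring in the star-wheel jig

### The job

Lay the thick green ferrite magnet ring flat on the raised bed of the clamping jig, between the sliding jaw and the V block, and let it go. Then wind the jaw in by pushing the spokes of the star wheel round clockwise (seen from above), one spoke after another, until the jaw has the ring seated in the V and clamped tight: the wheel turns at an even effort at first and is tight when it clearly stiffens to about twice that effort. Do not force it any further, because ferrite chips, leave the copper ring, the horn flange and the screwdriver where they lie, and finish clear of everything.

Things in the scene. Friction and masses are not known exactly. Their poses are not given: they have to be found in the camera images.
- magnet_mid (a point): Centre (half-way up) of the loose magnet ring: thick green-grey ferrite ring, 56 mm outer diameter, 26 mm bore, 16 mm high, about 150 g, lying flat on the shelf. It is the only thick-walled ring; the copper ring is thin-walled and lower. Its z axis is the ring's axis.
- jig: The clamping jig, fixed to the shelf, placed and yawed differently each time. Origin on the shelf; z up, +y along the jig from star wheel to V block, x across. Dark base plate 110 mm wide (x), y -170 to 150, 12 mm thick; on it a raised aluminium bed 44 mm wide, y -10 to 120, top 24 mm above the shelf, narrower than the ring so that fingers can pass beside it.
- nest (a point): Point on the bed's top surface (z = 24 mm) at jig x = 0, y = 68 mm: a good place to lay the centre of the ring, clear of jaw and V block. Axes as the jig's. The jaw slides the ring from there into the V.
- wheel_axis (a point): Point on the star wheel's vertical axis (jig x = 0, y = -100 mm), at the mid-height of its spokes, 110 mm above the shelf; axes as the jig's, not turning. Five straight round steel spokes 10 mm thick, free ends 75 mm from the axis, 72 degrees apart, hub 20 mm radius, its top 10 mm above the spokes' middle. 50 mm free under the spokes, so a closed gripper can dip between two.
- wheel (a joint): Star wheel angle, rad, growing clockwise seen from above; 0 to 4.4, starts at 0 to 0.6, tight at 2.5 to 3.8. Spokes point at 0, 72, 144, 216, 288 degrees minus this angle, counted counter-clockwise from jig +x. It stays where left. Turns freely at 0.25 N m (4 N at 60 mm); each N of jaw force adds 0.016. Tight: 0.45 to 0.65 N m. Ferrite chips at 0.95 N m.
- jaw: The sliding jaw's pressing plate: polished steel, 50 mm wide (jig x), 25 to 55 mm above the shelf, on a carriage over a stiff spring (20 N/mm). Origin at shelf level under the middle of its pressing face, which looks to jig +y. It moves only along jig +y, 16 mm per rad of the wheel; with the wheel at 0 its face is at jig y = 8 mm. The ring slides along it to the V's middle.
- copper_ring: Loose copper shorting ring, 52 mm outer diameter, thin 5 mm wall, 12 mm high; origin at the centre of its underside. Not to be moved.
- flange: Loose chrome horn flange: square plate 76 mm wide, 8 mm thick, with a short tube on top (40 mm diameter, overall height 26 mm); origin at the centre of its underside. Not to be moved.
- driver: Loose screwdriver with a red handle, lying on the shelf right of the jig's star wheel and farther away; origin on its underside near its middle. Not to be moved.
- vseat (a point): Point on the bed's top at jig x = 0, y = 85 mm (axes as the jig's): nominal centre of the ring when seated in the fixed steel V block at the bed's far end (90 degree V open towards -y, top 46 mm above the shelf). The block is bolted through slots and is not measured: the seated ring's centre really lies anywhere from y = 78 to 92 mm.
Mind the look-alikes: they are no part of the job. What is shaped like the part that bears magnet_mid but purple is not meant.

How it is judged (in metres and radians):
On the way:
1. the magnet ring lies flat on the bed between jaw and V block, let go (x of magnet_mid in the frame of jig between -0.015 and 0.015 m and y of magnet_mid in the frame of jig between 0.035 and 0.096 m and z of magnet_mid in the frame of jig between 0.029 and 0.035 m and angle between magnet_mid's own z axis and vertical below 0.08 rad and contact force between magnet and the fingers below 0.1 N), for 0.2 s.
At the end, for the whole second after the job is handed in: The magnet ring lies flat on the bed (height within 3 mm, tilt under 0.08 rad), centred across the jig within 4 mm, seated in the V block, and the jaw stays pressed on it with 5 to 30 N by itself; the wheel is at rest (contact force between jaw and magnet between 5 and 30 N and x of magnet_mid in the frame of jig between -0.004 and 0.004 m and y of magnet_mid in the frame of jig between 0.074 and 0.096 m and z of magnet_mid in the frame of jig between 0.029 and 0.035 m and angle between magnet_mid's own z axis and vertical below 0.08 rad and velocity of joint wheel between -0.05 and 0.05 rad/s); the robot touches nothing.
It fails at once if the ferrite ring is squeezed by the jaw with more than 45 N (contact force between jaw and magnet above 45 N).
It fails at once if the copper ring, the flange or the screwdriver is moved by more than 20 mm (distance of any of copper_ring, flange, driver from where it was at the start of the episode above 0.02 m).
It also fails if it takes over 72 s, if anything falls off the work surface, if the arm or the gripper's body presses on something with over 40 N, if the wrist force passes 120 N, or if a joint passes its speed limit or range.

### The arm

A 7-joint arm with a two-finger parallel gripper is mounted at the origin on the work surface. World frame = base frame: x ahead of the robot, y to its left, z up, the work surface at z = 0. Lengths are in m, angles in degrees, forces in N, time in s.
With the tool pointing down it reaches from about 0.35 to 0.9 m from the base axis. Payload 7.2 kg.
Tool frame: the origin (TCP) lies on the centre line of the jaws, within the pads' length; the fingertips stand 17 mm ahead of it and the grasp point (between the pads) lies 2 mm behind it; z points along the fingers, y is the direction in which the jaws open and shut (so a half turn about z gives the same grasp; the last joint's range is limited). The gripper opens to 85 mm and grips with 20 to 120 N. Pads are 22 mm wide; open, the fingers measure 114 mm over their backs; the gripper's body (76 mm by 85 mm) begins 54 mm behind the grasp point. The pads swing forward as they close: fully open they stand 13 mm farther back than shut.
Start: joints at [-80.569, 23.554, -0.728, 91.456, 0.321, 64.991, -4.71], TCP at [0.144, 0.608, 0.248] pointing down, gripper open.
Joint ranges: [-169.25, 169.25], [-16.82, 113.86], [-84.01, 82.57], [7.8, 145.47], [-59.2, 239.2], [7.22, 106.19], [-163.78, 163.78]. Speed limits (degrees/s): [136.94, 136.94, 172.46, 172.46, 180, 180, 180].

### API

Orientations are given as a 3x3 rotation matrix whose columns are the frame's x, y, z axes.
In Python, from station import sensors, get_image, calibration, job, masks_of gives the robot as it stands. The module is installed in compiled form; this text tells all that it offers.
- The arm moves only by the tool send_rows, never from a script. Its argument "moves" is a list of rows, each a list of 7 numbers: the shift along the tool's x, y, z in mm, then the turn, a rotation vector about the tool's x, y, z in degrees, then the opening, from 0 (shut) to 1 (fully open). In form: [[tx, ty, tz, rx, ry, rz, jaw], ...]. A call has 1 to 5 rows; each row shifts and turns the pose as measured when the row begins, along the tool's axes as they then stand; what a row does not reach is not made up. A row lasts 1/10 s, in which the tool goes at most 50 mm and 8.59 degrees, less where a joint would pass 70% of its speed; a pose out of reach is approached as far as the arm can. A call with a gripper value outside its range is refused whole. The fingers move at their own pace and stop on an object; the grip force is fixed at half the most. Time passes only in rows, so rows that do not move let the fingers close. It gives the time, the measured TCP pose, the force and the opening at its end, in the units of the state.
- sensors.sense(): the state, without advancing time (a new reading comes with each control period).
- get_image(name): name is "scene" or "side" or "wrist"; returns the picture (400x640x3 uint8, red, green, blue); there is no depth.
- calibration(name): a dict with "mtx" (3x3 intrinsics, pixels), "dist_coeffs" ([k1, k2, p1, p2, k3] as OpenCV has them; the pictures are not rectified), "T" (4x4, takes a point from camera to world coordinates); the wrist camera has in their place "tool_from_camera" (4x4, takes a point from camera to tool coordinates, whose origin is the TCP and whose axes are the flange's). Camera axes: x right, y down, z forward; pixel columns grow to the right and rows downward; lengths in m; the calibration is good to about 2 mm. A picture is of the moment at which its call begins: read the wrist's pose just before it. calibration takes no time and is no camera call.
- job.close_job(): hands the job in, once; it reports no verdict.
Trained networks look in the newest picture that a camera, given by its name, has taken for a name from the list of things; names that differ only in an ending like _2 or _b are one class to them, and where a whole thing is asked for, a point or a joint stands for the part that bears it (a point fixed in the world has none). Each returns a list of dicts, best first, with "score" (0 to 1); they miss things now and then, are a little off and sometimes report something else, mostly with a low value. They report only what shows in the picture. A call takes as long as a camera call. They do not tell look-alikes from the thing itself.
- masks_of(camera, name): "mask" (400x640 bool, what is visible of it) and "rect" ([centre column, centre row, width, height] in pixels, round what is visible of it).
The state is a dict: "time_s": time; "joint_pos": joint angles; "dq": joint speeds; "tau": joint torques, N m; "tool_pos": TCP position; "eef_rot": TCP orientation; "ft_force": force on the tool from outside, world axes, zero at the start; "torque": the same for the moment, N m; "width": opening from 0.0 (shut) to 1.0 (fully open).
Only numpy, scipy, OpenCV 4.12 (cv2) and the standard library are available. Lean on these libraries where they do the work, as an engineer would, in place of code of your own. Each camera call takes 0.05 s, during which the arm holds its last target. There are 200 camera calls.

## Working session

There is one attempt and no reset: what is moved stays moved. The work goes in short steps, Python scripts to look and compute and a tool call to move; the robot and the scene stay as the last step left them, time stands still between calls to the robot, and variables do not carry over. Pictures are saved under pics/ and viewed, about 8 in all and at most 12, crops included, and the job is handed in when it is done.

Besides the shell and the picture viewer there is one more tool, called after ">>>" as name(argument=value, ...) on one line, values as JSON. send_rows: Moves the arm, as the interface text tells. Its arguments: {"type":"object","properties":{"moves":{"type":"array","items":{"type":"array","items":{"type":"number"}}}},"required":["moves"]}

```bash
mkdir -p pics; python3 - <<'E'
from station import *
import cv2,numpy as np
s=sensors.sense();print(s)
for c in ["scene","side","wrist"]:
    im=get_image(c);cv2.imwrite(f"pics/{c}0.png",im[:,:,::-1]);k=calibration(c);print(c,{a:np.round(b,4).tolist() for a,b in k.items()})
    for n in ["magnet_mid","jig","wheel","jaw","copper_ring","flange","driver"]:
        print(n,[(round(float(d["score"]),2),np.round(d["rect"]).tolist()) for d in masks_of(c,n)])
E
```

```text
{'time_s': 0.0, 'joint_pos': array([-80.56790953,  23.60097772,  -0.72850126,  91.50326283,
         0.32146437,  64.98810166,  -4.71161243]), 'dq': array([-0.06431746,  0.0644062 ,  0.07170007,  0.07347373, -0.05879848,
        0.00711755,  0.00979662]), 'tau': array([ 3.88761591e-04, -6.00639653e+01,  6.82022665e-01, -2.99421161e+01,
        1.36694836e-02,  1.05672548e-02, -1.30705925e-05]), 'tool_pos': array([0.14413726, 0.60769125, 0.24744818]), 'eef_rot': array([[-9.73019040e-01,  2.30724699e-01, -2.46036316e-04],
       [ 2.30724799e-01,  9.73017802e-01, -1.55665606e-03],
       [-1.19761285e-04, -1.57142266e-03, -9.99998758e-01]]), 'ft_force': array([ 0.02498495, -0.30967141, -0.06351334]), 'torque': array([0.04245528, 0.02197057, 0.00716883]), 'width': 1.0030389171160154}
scene {'mtx': [[412.3609, 0.0, 319.4537], [0.0, 412.3609, 202.0139], [0.0, 0.0, 1.0]], 'dist_coeffs': [0.026, 0.0, 0.0, 0.0, 0.0], 'T': [[0.6051, 0.6126, -0.5085, 0.998], [0.7961, -0.469, 0.3824, -0.3788], [-0.0043, -0.6362, -0.7715, 0.8734], [0.0, 0.0, 0.0, 1.0]]}
magnet_mid [(0.83, [250.0, 285.0, 23.0, 28
[... 790 characters left out ...]
.0, 21.0]), (0.5, [368.0, 155.0, 19.0, 22.0])]
jig [(0.8, [308.0, 217.0, 137.0, 134.0])]
wheel [(0.7, [340.0, 175.0, 56.0, 50.0])]
jaw [(0.55, [304.0, 221.0, 16.0, 23.0])]
copper_ring [(0.66, [252.0, 337.0, 24.0, 27.0])]
flange [(0.87, [206.0, 300.0, 53.0, 40.0]), (0.72, [310.0, 216.0, 138.0, 137.0])]
driver [(0.72, [377.0, 113.0, 35.0, 11.0])]
wrist {'mtx': [[352.7431, 0.0, 327.3426], [0.0, 352.7431, 198.3243], [0.0, 0.0, 1.0]], 'dist_coeffs': [-0.0433, 0.0, 0.0, 0.0, 0.0], 'tool_from_camera': [[0.0011, -0.9604, -0.2787, 0.0704], [1.0, 0.0009, 0.0008, -0.0004], [-0.0005, -0.2787, 0.9604, -0.1248], [0.0, 0.0, 0.0, 1.0]]}
magnet_mid []
jig []
wheel []
jaw []
copper_ring []
flange []
driver []
```

```bash
python3 - <<'E'
import cv2,numpy as np
a=cv2.imread("pics/scene0.png")[130:380,150:470];b=cv2.imread("pics/side0.png")[80:380,170:490]
cv2.imwrite("pics/a.png",cv2.resize(a,None,fx=2.4,fy=2.4));cv2.imwrite("pics/b.png",cv2.resize(b,None,fx=2,fy=2))
E
```

```text
(no output)
```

View pics/a.png

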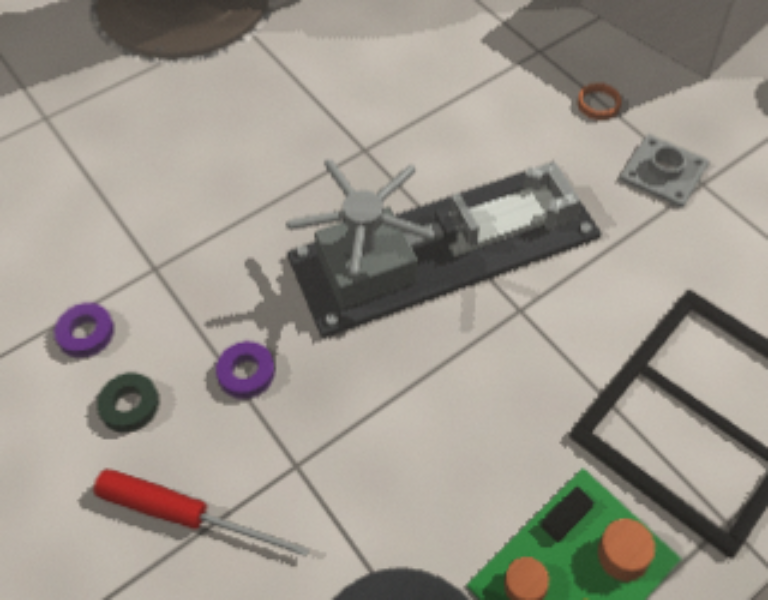

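View pics/b.png

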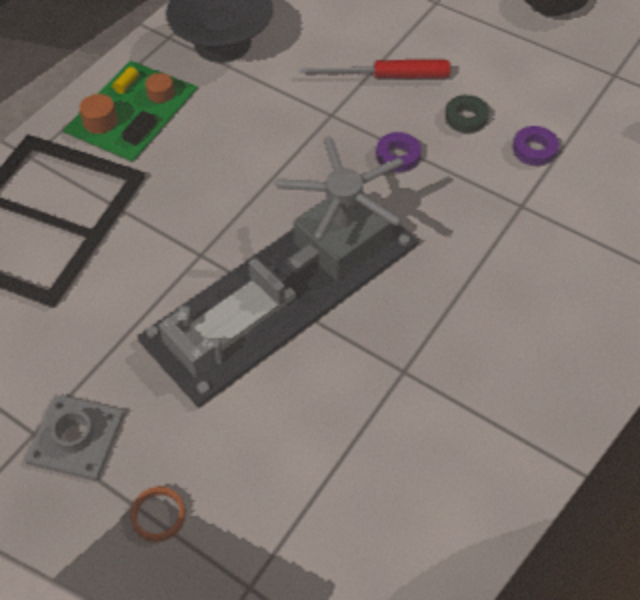

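The green ring is at scene px (203,297) and side px (404,137); the two purple look-alikes lie beside it. The jig's dark plate, with four corner bolts, is clear in both views. Next I locate the ring by mask and fit the plate's corners.

```bash
cat > h.py <<'E'
from station import *
import cv2,numpy as np
from scipy.optimize import least_squares
def ray(c,px):
    k=calibration(c);T=np.array(k["T"]) if "T" in k else None
    if T is None:
        s=sensors.sense();W=np.eye(4);W[:3,:3]=s["eef_rot"];W[:3,3]=s["tool_pos"];T=W@np.array(k["tool_from_camera"])
    p=cv2.undistortPoints(np.array([[px]],float),np.array(k["mtx"]),np.array(k["dist_coeffs"]))[0,0]
    return T[:3,3],T[:3,:3]@[p[0],p[1],1]
def at(c,px,z):
    o,d=ray(c,px);return o+d*(z-o[2])/d[2]
def proj(c,P,T=None):
    k=calibration(c)
    if T is None:
        if "T" in k:T=np.array(k["T"])
        else:
            s=sensors.sense();W=np.eye(4);W[:3,:3]=s["eef_rot"];W[:3,3]=s["tool_pos"];T=W@np.array(k["tool_from_camera"])
    M=np.linalg.inv(T);r=cv2.Rodrigues(M[:3,:3])[0]
    return cv2.projectPoints(np.atleast_2d(np.array(P,float)),r,M[:3,3],np.array(k["mtx"]),np.array(k["dist_coeffs"]))[0][:,0]
def jig(p,P):
    P=np.atleast_2d(np.array(P,float));c,s=np.cos(p[2]),np.sin(p[2])
    return P@np.array([[c,s,0],[-s,c,0],[0,0,1]])+[p[0],p[1],0]
E
python3 - <<'E'
from h import *
for c,px in [("scene",(205,298)),("side",(406,137)),("scene",(203.5,297)),("side",(403.5,136.5))]: print(c,at(c,px,.008))
for n,a,b in [("copper",(400,172),(249,337)),("flange",(426,199),(206,298))]: print(n,at("scene",a,.006),at("side",b,.006))
S=lambda x,y:(150+x/2.4,130+y/2.4); D=lambda x,y:(170+x/2,80+y/2)
for n,q in [("left",(290,253)),("bot",(328,337)),("right",(600,235))]: print(n,at("scene",S(*q),.012))
for n,q in [("right",(420,240)),("bot",(200,405)),("left",(140,338))]: print(n,at("side",D(*q),.012))
print(at("scene",S(362,203),.12),at("side",D(345,182),.12))
E
```

```text
scene [ 0.49479183 -0.32853965  0.008     ]
side [ 0.48437185 -0.33236977  0.008     ]
scene [ 0.49046782 -0.33010215  0.008     ]
side [ 0.49054812 -0.33038919  0.008     ]
copper [0.47838938 0.30425544 0.006     ] [0.47662751 0.3045551  0.006     ]
flange [0.59492148 0.2888463  0.006     ] [0.60068802 0.29105848 0.006     ]
left [ 0.44274285 -0.11640482  0.012     ]
bot [ 0.55087693 -0.14162644  0.012     ]
right [0.62473248 0.16019413 0.012     ]
right [ 0.43506496 -0.11605283  0.012     ]
bot [0.51308025 0.19287882 0.012     ]
left [0.61611681 0.16634505 0.012     ]
[ 0.50527573 -0.06237455  0.12      ] [ 0.50553266 -0.06178031  0.12      ]
```

```bash
cat >> h.py <<'E'
def plan(xy,z,psi,step=45):
    """psi: world azimuth of tool x, deg. Prints shift in tool axes & turn needed"""
    s=sensors.sense();R=np.array(s["eef_rot"]);d=np.array([*xy,z])-s["tool_pos"]
    a=np.radians(psi);x=np.array([np.cos(a),np.sin(a),0]);zz=np.array([0,0,-1.]);G=np.c_[x,np.cross(zz,x),zz]
    rv=np.degrees(cv2.Rodrigues(R.T@G)[0].ravel())
    print("t",s["time_s"],"pos",s["tool_pos"],"shift(now axes)",np.round(R.T@d*1000,1),"shift(goal axes)",np.round(G.T@d*1000,1),"rot",np.round(rv,2))
E
python3 - <<'E'
from h import *
for q in [(84,329),(246,369)]: print(at("scene",(150+q[0]/2.4,130+q[1]/2.4),.008))
for q in [(536,145),(399,151)]: print(at("side",(170+q[0]/2,80+q[1]/2),.008))
plan((.53,-.0),.25,76.5)
E
```

```text
[ 0.39256915 -0.32919913  0.008     ]
[ 0.52960576 -0.22391685  0.008     ]
[ 0.39236178 -0.32890939  0.008     ]
[ 0.52860799 -0.22492785  0.008     ]
t 1.2 pos [0.1442318  0.60814314 0.24830679] shift(now axes) [-515.7 -502.7   -1.7] shift(goal axes) [-501.3  517.1   -1.7] rot [ 0.   -0.   90.16]
```

>>> send_rows(moves=[[0,0,0,0,0,8,1],[0,0,0,0,0,8,1]])

```text
time_s: 1.4
tool_pos: [0.1444, 0.6081, 0.2483]
eef_rot: [[-0.868, 0.496, -0.0], [0.496, 0.868, 0.0], [0.0, -0.0, -1.0]]
ft_force: [0.0, -0.2, -0.3]
width: 1.0
```

>>> send_rows(moves=[[0,0,0,0,0,8.5,1],[0,0,0,0,0,8.5,1],[0,0,0,0,0,8.5,1],[0,0,0,0,0,8.5,1],[0,0,0,0,0,8.5,1]])

```text
time_s: 1.9
tool_pos: [0.1444, 0.6081, 0.2484]
eef_rot: [[-0.297, 0.955, -0.0], [0.955, 0.297, 0.0], [0.0, -0.0, -1.0]]
ft_force: [-1.7, -0.7, 0.3]
width: 1.001
```

>>> send_rows(moves=[[0,0,0,0,0,8.5,1],[0,0,0,0,0,8.5,1],[0,0,0,0,0,8.5,1],[0,0,0,0,0,8,1],[-33,34,-5,0,0,0,1]])

```text
time_s: 2.4
tool_pos: [0.1625, 0.57, 0.2518]
eef_rot: [[0.288, 0.958, -0.002], [0.958, -0.288, 0.001], [-0.0, -0.002, -1.0]]
ft_force: [-0.0, 0.2, -0.3]
width: 0.999
```

>>> send_rows(moves=[[-33,34,-5,0,0,0,1],[-33,34,-5,0,0,0,1],[-33,34,-5,0,0,0,1],[-33,34,-5,0,0,0,1],[-33,34,-5,0,0,0,1]])

```text
time_s: 2.9
tool_pos: [0.2803, 0.3566, 0.2766]
eef_rot: [[0.283, 0.959, -0.001], [0.959, -0.283, 0.001], [0.0, -0.002, -1.0]]
ft_force: [0.7, 0.6, 0.3]
width: 0.997
```

>>> send_rows(moves=[[-33,34,-5,0,0,0,1],[-33,34,-5,0,0,0,1],[-33,34,-5,0,0,0,1],[-33,34,-5,0,0,0,1],[-33,34,-5,0,0,0,1]])

```text
time_s: 3.4
tool_pos: [0.3999, 0.1409, 0.3034]
eef_rot: [[0.282, 0.959, 0.0], [0.959, -0.282, 0.007], [0.007, -0.002, -1.0]]
ft_force: [0.4, 0.7, -0.2]
width: 0.998
```

>>> send_rows(moves=[[-33,34,0,0,0,0,1],[-33,34,0,0,0,0,1],[-33,34,0,0,0,0,1],[0,0,0,0,0,0,1],[0,0,0,0,0,0,1]])

```text
time_s: 3.9
tool_pos: [0.4742, 0.0047, 0.3055]
eef_rot: [[0.291, 0.957, 0.008], [0.957, -0.291, 0.01], [0.012, 0.005, -1.0]]
ft_force: [0.3, -0.0, 0.4]
width: 0.998
```

```bash
python3 - <<'E'
from h import *
im=get_image("wrist");cv2.imwrite("pics/w1.png",im[:,:,::-1])
plan((.4905,-.330),.15,76.5);print(sensors.sense()["joint_pos"].round(1))
p=(.5287,.0352,np.radians(-13.5))
print(proj("wrist",jig(p,[[-.055,-.17,.012],[.055,-.17,.012],[.055,.15,.012],[-.055,.15,.012],[0,-.1,.12],[0,.068,.024]])).round(1).tolist())
E
```

```text
t 3.95 pos [0.47416867 0.00460945 0.30565984] shift(now axes) [-317.3  112.1  152.3] shift(goal axes) [-321.6   94.   155.7] rot [ 0.32 -0.7  -3.4 ]
[-53.6   5.6  52.5 109.7  -5.5  66.4 -16. ]
[[324.6, 258.2], [409.4, 253.4], [409.3, -22.6], [306.7, -16.7], [377.8, 236.4], [361.9, 59.3]]
```

View pics/w1.png

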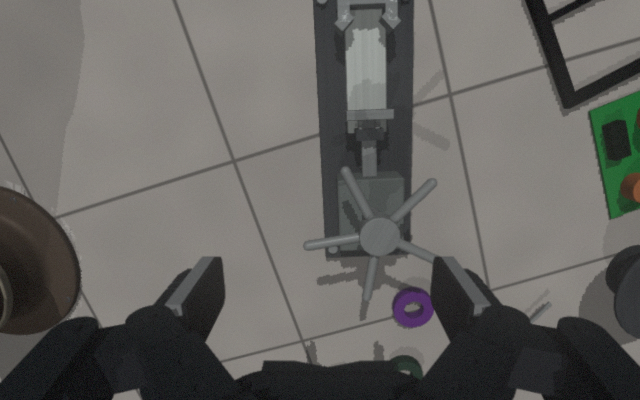

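```bash
python3 - <<'E'
from h import *
g=cv2.GaussianBlur(cv2.imread("pics/w1.png",0).astype(np.float32),(3,3),0)
L=[];Rr=[]
for r in list(range(20,160,10)):
    gr=np.diff(g[r]); a=305+np.argmin(gr[305:335]); L.append((a+.5,r)); b=398+np.argmax(gr[398:425]); Rr.append((b+.5,r))
B=[]
for c in [340,345,350,395,400]:
    gr=np.diff(g[:,c]); B.append((c,247+np.argmax(gr[247:268])+.5))
print([x for x,_ in L],[x for x,_ in Rr],B)
PL=np.array([at("wrist",q,.012) for q in L]);PR=np.array([at("wrist",q,.012) for q in Rr]);PB=np.array([at("wrist",q,.012) for q in B])
# scene/side corner & hub estimates too
def inv(p,P):
    c,s=np.cos(p[2]),np.sin(p[2]);d=P[:,:2]-p[:2];return d@np.array([[c,-s],[s,c]])
H=np.array([at("wrist",(379.5,237),.12),[.5053,-.0622,.12]])
print("hub",H)
def res(p): return np.r_[inv(p,PL)[:,0]+.055,inv(p,PR)[:,0]-.055,(inv(p,PB)[:,1]+.17)*2,(inv(p,H)-[0,-.1]).ravel()*3]
o=least_squares(res,[.5287,.0352,-.2356],loss="soft_l1",f_scale=.002);print(o.x,np.degrees(o.x[2]));print((res(o.x)*1000).round(1))
s=sensors.sense()
E
```

```text
[np.float64(313.5), np.float64(313.5), np.float64(314.5), np.float64(314.5), np.float64(315.5), np.float64(315.5), np.float64(316.5), np.float64(316.5), np.float64(317.5), np.float64(317.5), np.float64(318.5), np.float64(318.5), np.float64(319.5), np.float64(319.5)] [np.float64(412.5), np.float64(413.5), np.float64(413.5), np.float64(413.5), np.float64(413.5), np.float64(412.5), np.float64(412.5), np.float64(412.5), np.float64(412.5), np.float64(412.5), np.float64(411.5), np.float64(411.5), np.float64(412.5), np.float64(411.5)] [(340, np.float64(257.5)), (345, np.float64(267.5)), (350, np.float64(256.5)), (395, np.float64(254.5)), (400, np.float64(257.5))]
hub [[ 0.50672852 -0.0630661   0.12      ]
 [ 0.5053     -0.0622      0.12      ]]
[ 0.53111903  0.0339182  -0.25257727] -14.47161136117349
[  0.3  -0.2   0.3  -0.2   0.4  -0.1   0.5  -0.    0.6   0.    0.7   0.1
   0.7   0.2  -1.3  -0.1   0.1   0.2   0.4  -0.6  -0.4  -0.2  -0.    0.2
  -0.8  -0.6   0.8  -0.1  -0.3 -29.4   1.4   1.8  -7.3   1.9  -0.   -2.9
   1.4]
```

>>> send_rows(moves=[[-40,14,5,0,0,-2.4,1],[-40,14,10,0,0,0,1],[-40,14,10,0,0,0,1],[-40,14,15,0,0,0,1],[-40,14,15,0,0,0,1]])

```text
time_s: 4.45
tool_pos: [0.4964, -0.196, 0.2473]
eef_rot: [[0.221, 0.975, 0.013], [0.975, -0.221, 0.019], [0.021, 0.008, -1.0]]
ft_force: [1.1, 0.5, 1.1]
width: 0.999
```

>>> send_rows(moves=[[-40,14,15,0,0,0,1],[-40,14,15,0,0,0,1],[-30,10,15,0,0,0,1],[0,0,0,0,0,0,1],[0,0,0,0,0,0,1]])

```text
time_s: 4.95
tool_pos: [0.5114, -0.3112, 0.1942]
eef_rot: [[0.215, 0.977, 0.008], [0.976, -0.215, 0.024], [0.025, 0.003, -1.0]]
ft_force: [0.9, 0.7, -0.4]
width: 0.999
```

```bash
python3 - <<'E'
from h import *
plan((.4905,-.330),.12,75.5);print(sensors.sense()["joint_pos"].round(1))
im=get_image("wrist");cv2.imwrite("pics/w2.png",im[:,:,::-1])
for d in masks_of("wrist","magnet_mid"):
    m=d["mask"];e=cv2.moments(m.astype(np.uint8),True);c=(e["m10"]/e["m00"],e["m01"]/e["m00"]);col=im[m].mean(0).round()
    print(d["score"],d["rect"],c,col,at("wrist",c,.010))
print(proj("wrist",[.4905,-.33,.008]))
E
```

```text
t 4.95 pos [ 0.51141235 -0.31121513  0.19420982] shift(now axes) [-24.7 -16.6  73.6] shift(goal axes) [-23.4 -15.5  74.2] rot [ 0.15 -1.46  2.06]
[ -6.9  30.8  49.3 100.9 -27.9  61.4  39.9]
0.67 [308.1, 206.9, 61.8, 60.7] (308.7649136577708, 207.5914442700157) [56. 64. 57.] [ 0.49107188 -0.33004219  0.01      ]
0.65 [324.9, 80.0, 65.1, 70.0] (323.8455625436757, 78.66736547868624) [ 82.  51. 101.] [ 0.52894719 -0.22266944  0.01      ]
0.65 [205.2, 227.2, 58.9, 55.7] (206.51013250194856, 226.6547155105222) [78. 52. 95.] [ 0.39318944 -0.32770843  0.01      ]
[[308.25636422 207.06947309]]
```

>>> send_rows(moves=[[-24,-16,20,0.2,-1.5,2,1],[0,0,40,0,0,0,1],[0,0,20,0,0,0,1],[0,0,0,0,0,0,1]])

```text
time_s: 5.45
tool_pos: [0.4963, -0.323, 0.1159]
eef_rot: [[0.237, 0.971, 0.008], [0.971, -0.237, 0.0], [0.002, 0.008, -1.0]]
ft_force: [0.0, -0.2, 0.3]
width: 1.0
```

```bash
python3 - <<'E'
from h import *
plan((.491,-.330),.020,75.5)
E
```

```text
t 5.45 pos [ 0.49626175 -0.32295938  0.11586541] shift(now axes) [-8.3 -4.2 95.8] shift(goal axes) [-8.1 -3.3 95.9] rot [ 0.44 -0.13  0.77]
```

>>> send_rows(moves=[[-9,-4,15,0.4,0,0.8,1],[0,0,25,0,0,0,1],[0,0,25,0,0,0,1],[0,0,15,0,0,0,1],[0,0,0,0,0,0,1]])

```text
time_s: 5.95
tool_pos: [0.4949, -0.3292, 0.0374]
eef_rot: [[0.246, 0.969, 0.009], [0.969, -0.246, 0.001], [0.003, 0.008, -1.0]]
ft_force: [-0.7, -0.2, 0.5]
width: 0.999
```

```bash
python3 - <<'E'
from h import *
plan((.491,-.330),.020,75.5)
E
```

```text
t 5.95 pos [ 0.49488402 -0.32917667  0.0373645 ] shift(now axes) [-1.8 -3.7 17.3] shift(goal axes) [-1.8 -3.6 17.4] rot [ 0.47 -0.17  0.24]
```

>>> send_rows(moves=[[-2,-4,9,0.5,0,0,1],[0,0,8,0.3,0,0,1],[0,0,0,0,0,0,0],[0,0,0,0,0,0,0],[0,0,0,0,0,0,0]])

```text
time_s: 6.45
tool_pos: [0.4918, -0.3317, 0.0225]
eef_rot: [[0.246, 0.969, -0.002], [0.969, -0.246, 0.003], [0.002, -0.003, -1.0]]
ft_force: [0.4, -1.1, -1.3]
width: 0.618
```

>>> send_rows(moves=[[0,0,0,0,0,0,0],[0,0,0,0,0,0,0],[0,0,0,0,0,0,0]])

```text
time_s: 6.75
tool_pos: [0.4921, -0.3317, 0.023]
eef_rot: [[0.246, 0.969, -0.001], [0.969, -0.246, 0.002], [0.002, -0.002, -1.0]]
ft_force: [1.4, -0.3, -1.3]
width: 0.613
```

>>> send_rows(moves=[[0,0,-10,0,0,0,0],[0,0,-40,0,0,0,0],[0,0,-45,0,0,0,0],[0,0,-45,0,0,0,0],[0,0,-45,0,0,0,0]])

```text
time_s: 7.25
tool_pos: [0.4889, -0.3299, 0.2097]
eef_rot: [[0.248, 0.969, -0.014], [0.969, -0.248, 0.008], [0.004, -0.015, -1.0]]
ft_force: [2.1, -0.5, -1.9]
width: 0.613
```

```bash
python3 - <<'E'
from h import *
plan((.5481,.0997),.2,75.5);s=sensors.sense();print(s["width"],s["ft_force"],s["joint_pos"].round())
im=get_image("wrist");cv2.imwrite("pics/w3.png",im[:,:,::-1])
E
```

```text
t 7.25 pos [ 0.48889643 -0.32986921  0.20972201] shift(now axes) [430.8 -49.   12.2] shift(goal axes) [430.7 -50.2   9.7] rot [-0.88 -0.22  0.15]
0.6126026373730992 [ 2.05900003 -0.4507163  -1.87367318] [ -7.  30.  52. 101. -26.  63.  39.]
```

View pics/w3.png

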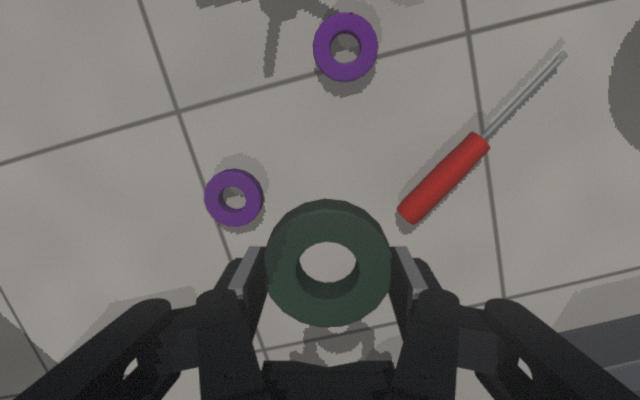

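The green ring hangs level and centred between the pads (centre about px (328,262)). Next I carry it to above the nest.

>>> send_rows(moves=[[43,-5,0,-0.9,0,0,0],[43,-5,0,0,0,0,0],[43,-5,0,0,0,0,0],[43,-5,0,0,0,0,0],[43,-5,0,0,0,0,0]])

```text
time_s: 7.8
tool_pos: [0.5204, -0.1231, 0.2242]
eef_rot: [[0.266, 0.964, 0.022], [0.964, -0.266, -0.007], [-0.001, 0.023, -1.0]]
ft_force: [-0.2, 0.8, -1.3]
width: 0.615
```

>>> send_rows(moves=[[43,-5,0,0,0,0,0],[43,-5,0,0,0,0,0],[43,-5,0,0,0,0,0],[43,-5,0,0,0,0,0],[30,-5,0,0,0,0,0]])

```text
time_s: 8.3
tool_pos: [0.5495, 0.0884, 0.2263]
eef_rot: [[0.266, 0.964, 0.025], [0.964, -0.266, -0.003], [0.004, 0.024, -1.0]]
ft_force: [0.1, 0.4, -1.1]
width: 0.614
```

```bash
python3 - <<'E'
from h import *
plan((.5481,.0997),.12,75.5);s=sensors.sense();print(s["width"],s["ft_force"],s["joint_pos"].round())
E
```

```text
t 8.3 pos [0.54950517 0.08839719 0.22628444] shift(now axes) [ 10.1  -7.  106.2] shift(goal axes) [ 10.6  -4.2 106.3] rot [ 1.4  -0.22 -0.92]
0.6141482284187881 [ 0.12182808  0.35040555 -1.12456848] [-56.  24.  55. 106. -22.  60.  -7.]
```

>>> send_rows(moves=[[10,-5,30,1.4,0,-0.9,0],[0,0,40,0,0,0,0],[0,0,20,0,0,0,0],[0,0,0,0,0,0,0]])

```text
time_s: 8.7
tool_pos: [0.5488, 0.109, 0.1351]
eef_rot: [[0.238, 0.971, 0.003], [0.971, -0.238, 0.008], [0.008, 0.001, -1.0]]
ft_force: [-0.5, -0.1, -1.6]
width: 0.614
```

```bash
python3 - <<'E'
from h import *
plan((.5481,.0997),.0485,75.5);s=sensors.sense();print(s["width"],s["ft_force"])
im=get_image("wrist");cv2.imwrite("pics/w4.png",im[:,:,::-1])
p=(.5311,.0339,np.radians(-14.47))
print(proj("wrist",jig(p,[[-.022,.1,.024],[.022,.1,.024],[-.022,.05,.024],[.022,.05,.024],[-.025,.012,.055],[.025,.012,.055]])).round().tolist())
E
```

```text
t 8.7 pos [0.54881226 0.10895039 0.13513465] shift(now axes) [-9.9  1.4 86.6] shift(goal axes) [-9.1  1.6 86.6] rot [ 0.06 -0.48  0.71]
0.6144684232248703 [-0.52685436 -0.14898928 -1.60622773]
[[296.0, 169.0], [360.0, 170.0], [297.0, 238.0], [358.0, 238.0], [289.0, 308.0], [364.0, 308.0]]
```

View pics/w4.png

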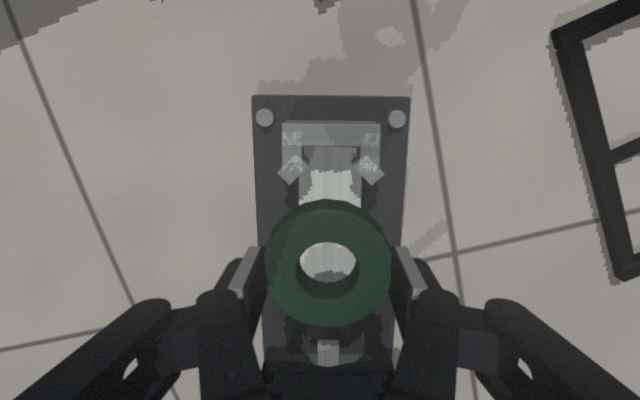

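>>> send_rows(moves=[[-11,3,20,0,-0.5,0.7,0],[0,0,30,0,0,0,0],[0,0,20,0,0,0,0],[0,0,0,0,0,0,0]])

```text
time_s: 9.15
tool_pos: [0.5546, 0.0965, 0.0716]
eef_rot: [[0.253, 0.967, 0.012], [0.967, -0.253, 0.002], [0.005, 0.011, -1.0]]
ft_force: [-0.4, -0.2, -1.8]
width: 0.613
```

```bash
python3 - <<'E'
from h import *
plan((.549,.0975),.048,75.5)
E
```

```text
t 9.15 pos [0.55455647 0.09648843 0.07155461] shift(now axes) [-0.6 -5.9 23.5] shift(goal axes) [-0.4 -5.6 23.6] rot [ 0.62 -0.3  -0.15]
```

>>> send_rows(moves=[[0,-5,8,0.6,-0.3,0,0],[0,0,8,0.3,0,0,0],[0,0,4,0.2,0,0,0],[0,0,0,0,0,0,0]])

```text
time_s: 9.55
tool_pos: [0.5524, 0.0981, 0.0551]
eef_rot: [[0.253, 0.967, -0.004], [0.967, -0.253, 0.005], [0.004, -0.005, -1.0]]
ft_force: [0.8, 0.5, -2.6]
width: 0.617
```

```bash
python3 - <<'E'
from h import *
plan((.549,.0975),.048,75.5)
E
```

```text
t 9.55 pos [0.55244122 0.09814318 0.05514942] shift(now axes) [-1.5 -3.1  7.2] shift(goal axes) [-1.5 -3.2  7.1] rot [-0.26 -0.2  -0.17]
```

>>> send_rows(moves=[[-2,-4,5,-0.3,-0.2,0,0],[0,-1,2,0,0,0,0],[0,0,1,0,0,0,0],[0,0,0,0,0,0,0]])

```text
time_s: 9.95
tool_pos: [0.547, 0.0976, 0.0473]
eef_rot: [[0.253, 0.967, 0.002], [0.967, -0.253, -0.0], [0.0, 0.002, -1.0]]
ft_force: [-0.8, 0.1, -2.1]
width: 0.614
```

>>> send_rows(moves=[[0,0,0,0,0,0,1],[0,0,0,0,0,0,1],[0,0,0,0,0,0,1],[0,0,0,0,0,0,1],[0,0,0,0,0,0,1]])

```text
time_s: 10.45
tool_pos: [0.548, 0.0976, 0.0482]
eef_rot: [[0.253, 0.967, 0.004], [0.967, -0.253, 0.0], [0.001, 0.004, -1.0]]
ft_force: [-0.4, 0.1, -0.5]
width: 0.997
```

>>> send_rows(moves=[[0,0,-10,0,0,0,1],[0,0,-30,0,0,0,1],[0,0,-45,0,0,0,1],[0,0,-45,0,0,0,1],[0,0,-30,0,0,0,1]])

```text
time_s: 10.95
tool_pos: [0.5449, 0.096, 0.2118]
eef_rot: [[0.256, 0.967, -0.004], [0.967, -0.256, -0.004], [-0.005, -0.003, -1.0]]
ft_force: [0.2, 0.3, 0.2]
width: 0.999
```

```bash
python3 - <<'E'
from h import *
s=sensors.sense();print(s["time_s"],s["tool_pos"],s["joint_pos"].round())
im=get_image("wrist");cv2.imwrite("pics/w5.png",im[:,:,::-1])
im2=get_image("scene");cv2.imwrite("pics/s5.png",im2[:,:,::-1])
p=(.5311,.0339,np.radians(-14.47));p0=np.array(p)
c_=lambda P:(np.array([[np.cos(p[2]),np.sin(p[2])],[-np.sin(p[2]),np.cos(p[2])]])@(P[:2]-p0[:2]))*1000
for cam in ["wrist"]:
  for d in masks_of(cam,"magnet_mid"):
    m=d["mask"];e=cv2.moments(m.astype(np.uint8),True);c=(e["m10"]/e["m00"],e["m01"]/e["m00"])
    print(cam,d["score"],d["rect"],c,"jig",c_(at(cam,c,.036)))
print(proj("wrist",jig(p,[[-.055,-.17,.012],[.055,-.17,.012],[.055,.15,.012],[-.055,.15,.012],[0,-.1,.12],[0,.068,.036]])).round(1).tolist())
E
```

```text
10.95 [0.5448752  0.09599327 0.21176339] [-55.  26.  54. 106. -24.  60.  -6.]
wrist 0.94 [329.9, 174.2, 58.5, 62.6] (330.3016315161162, 175.141663350577) jig [ 0.97157553 68.34682614]
[[281.3, 375.7], [378.0, 375.6], [391.9, 77.7], [266.0, 78.2], [329.9, 408.1], [329.2, 175.5]]
```

View pics/w5.png

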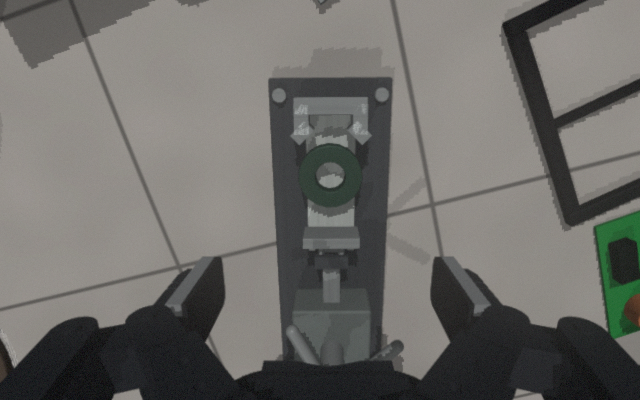

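```bash
python3 - <<'E'
from h import *
p=np.array((.5311,.0339,np.radians(-14.47)))
c_=lambda P:(np.array([[np.cos(p[2]),np.sin(p[2])],[-np.sin(p[2]),np.cos(p[2])]])@(P[:2]-p[:2]))*1000
for cam,o,f,pts in [("scene",(150,130),2.4,[(330,163),(412,169),(290,223),(355,268),(432,235)]),("side",(170,80),2,[(330,142),(280,183),(320,232),(396,222),(427,163)])]:
  for q in pts:
    j=c_(at(cam,(o[0]+q[0]/f,o[1]+q[1]/f),.11));v=j-[0,-100];a=np.degrees(np.arctan2(v[1],v[0]))
    print(cam,j.round(),np.hypot(*v).round(),a.round(1),"wheel deg",(-a)%72)
W=jig(p,[0,-.1,.11])[0];print(W)
plan(W[:2],.18,75.5)
E
```

```text
scene [ -69. -109.] 69.0 -172.9 wheel deg 28.871499937354344
scene [-29. -36.] 71.0 114.2 wheel deg 29.782546259459906
scene [ -13. -170.] 71.0 -100.3 wheel deg 28.294148646130665
scene [  60. -131.] 68.0 -27.0 wheel deg 26.985961902722195
scene [ 54. -50.] 73.0 43.2 wheel deg 28.843781028309117
side [  60. -132.] 68.0 -28.3 wheel deg 28.33931027745242
side [ 51. -52.] 70.0 43.5 wheel deg 28.4662525704153
side [-28. -40.] 66.0 114.8 wheel deg 29.225729155219483
side [ -70. -108.] 70.0 -173.8 wheel deg 29.784549238265214
side [ -34. -190.] 96.0 -110.4 wheel deg 38.395116236161
[ 0.5061127  -0.06292786  0.11      ]
t 11.1 pos [0.54548634 0.09669767 0.21094524] shift(now axes) [-164.3    2.6   31.4] shift(goal axes) [-164.4    1.8   30.9] rot [-0.09  0.16 -0.25]
```

```bash
cat >> h.py <<'E'
JP=np.array((.5311,.0339,np.radians(-14.47)));AX=jig(JP,[0,-.1,.11])[0]
def fin(n=5,step=10,z=.105,r=58,ang=None):
    s=sensors.sense();v=s["tool_pos"]-AX;f=s["ft_force"]
    tau=-(v[0]*f[1]-v[1]*f[0]+s["torque"][2])  # moment tool applies on wheel, ccw
    c,q=np.cos(JP[2]),np.sin(JP[2]);j=np.array([c*v[0]+q*v[1],-q*v[0]+c*v[1]])*1000
    a=np.degrees(np.arctan2(j[1],j[0]))
    print("t",round(s["time_s"],2),"ang %.1f r %.1f z %.4f"%(a,np.hypot(*j),s["tool_pos"][2]),"tau_cw %.3f Mz %.3f"%(-tau,s["torque"][2]),"F",f.round(1),"w",round(s["width"],2),"j",s["joint_pos"].round())
    R=s["eef_rot"];b=np.radians(75.53);x=np.array([np.cos(b),np.sin(b),0]);zz=np.array([0,0,-1.]);G=np.c_[x,np.cross(zz,x),zz]
    print("rot",np.degrees(cv2.Rodrigues(R.T@G)[0].ravel()).round(2))
    p=j
    for i in range(n):
        t=np.radians(a-np.degrees(step/r)*(i+1)) if ang is None else np.radians(ang)
        g=r*np.array([np.cos(t),np.sin(t)]);d=g-p;p=g
        print(" row",np.round([d[1],d[0],(s["tool_pos"][2]-z)*1000 if i==0 else 0],1))
        if ang is not None: break
E
python3 -c "
from h import *
fin(ang=152)"
```

```text
t 11.1 ang 90.6 r 164.4 z 0.2109 tau_cw 0.144 Mz -0.012 F [-0.8  0.7 -1.3] w 1.0 j [-55.  26.  54. 106. -24.  60.  -6.]
rot [-0.09  0.16 -0.28]
 row [-137.2  -49.4  105.9]
```

>>> send_rows(moves=[[-34,-12,0,0,0,0,0],[-34,-12,0,0,0,0,0],[-34,-12,0,0,0,0,0],[-34,-12,10,0,0,0,0],[0,0,15,0,0,0,0]])

```text
time_s: 11.6
tool_pos: [0.4601, -0.0251, 0.1842]
eef_rot: [[0.251, 0.968, -0.004], [0.968, -0.251, -0.002], [-0.003, -0.003, -1.0]]
ft_force: [1.0, 1.3, 0.4]
width: 0.143
```

>>> send_rows(moves=[[0,0,0,0,0,0,0],[0,0,0,0,0,0,0]])

```text
time_s: 11.8
tool_pos: [0.4579, -0.0256, 0.1826]
eef_rot: [[0.253, 0.968, -0.008], [0.968, -0.253, -0.002], [-0.004, -0.007, -1.0]]
ft_force: [0.1, -0.2, 0.6]
width: -0.001
```

```bash
python3 -c "
from h import *
fin(ang=152)
im=get_image('scene');cv2.imwrite('pics/s6.png',cv2.resize(im[130:330,200:470,::-1],None,fx=2.5,fy=2.5))"
```

```text
t 11.8 ang 156.7 r 61.0 z 0.1826 tau_cw 0.007 Mz 0.002 F [ 0.1 -0.2  0.6] w -0.0 j [-50.  18.  58. 120. -19.  52.   4.]
rot [-0.43  0.25 -0.17]
 row [ 3.1  4.8 77.6]
```

View pics/s6.png

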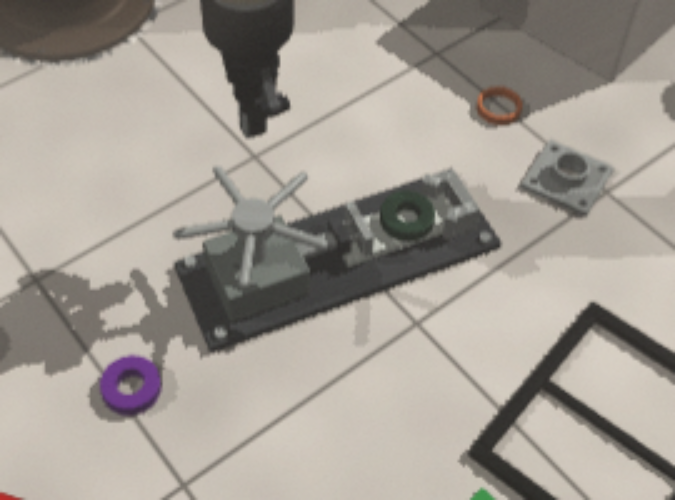

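The gripper hovers between the spokes at 187° (tip px (218,170)) and 115° (tip px (303,177)), and the ring lies on the bed. Next, dip.

>>> send_rows(moves=[[3,5,20,-0.4,0.2,0,0],[0,0,20,0,0,0,0],[0,0,20,0,0,0,0],[0,0,15,0,0,0,0],[0,0,0,0,0,0,0]])

```text
time_s: 12.35
tool_pos: [0.4678, -0.02, 0.1067]
eef_rot: [[0.245, 0.97, 0.003], [0.97, -0.245, -0.001], [-0.0, 0.003, -1.0]]
ft_force: [-0.4, 0.4, 0.7]
width: 0.004
```

```bash
python3 -c "
from h import *
fin(n=6,step=8)"
```

```text
t 12.35 ang 146.3 r 57.6 z 0.1067 tau_cw -0.066 Mz -0.068 F [-0.4  0.4  0.7] w 0.0 j [-42.  26.  50. 123. -29.  43.  12.]
rot [0.17 0.02 0.3 ]
 row [6.6 4.5 1.7]
 row [5.6 5.7 0. ]
 row [4.8 6.4 0. ]
 row [3.8 7.  0. ]
 row [2.8 7.5 0. ]
 row [1.8 7.8 0. ]
```

>>> send_rows(moves=[[6.5,4.5,1.5,0,0,0,0],[5.5,5.5,0,0,0,0,0],[5,6.5,0,0,0,0,0],[4,7,0,0,0,0,0],[3,7.5,0,0,0,0,0]])

```text
time_s: 12.85
tool_pos: [0.5032, -0.0033, 0.1067]
eef_rot: [[0.244, 0.97, -0.004], [0.97, -0.244, -0.002], [-0.003, -0.003, -1.0]]
ft_force: [-5.4, -2.7, 0.9]
width: -0.001
```

```bash
python3 -c "
from h import *
fin(n=6,step=10)"
```

```text
t 12.85 ang 107.3 r 59.7 z 0.1067 tau_cw 0.325 Mz -0.002 F [-5.4 -2.7  0.9] w -0.0 j [-42.  29.  48. 118. -30.  46.  11.]
rot [-0.2   0.18  0.35]
 row [ 0.5 10.3  1.7]
 row [ 0.4 10.   0. ]
 row [-1.3  9.9  0. ]
 row [-3.   9.5  0. ]
 row [-4.6  8.9  0. ]
 row [-6.  8.  0.]
```

>>> send_rows(moves=[[0.5,10,1,0,0,0,0],[0,10,0,0,0,0,0],[-1.5,10,0,0,0,0,0],[-3,9.5,0,0,0,0,0],[-4.5,9,0,0,0,0,0]])

```text
time_s: 13.35
tool_pos: [0.546, -0.0173, 0.1062]
eef_rot: [[0.238, 0.971, -0.018], [0.971, -0.238, 0.003], [-0.001, -0.018, -1.0]]
ft_force: [-4.9, 3.2, -0.2]
width: 0.001
```

```bash
python3 -c "
from h import *
fin(n=6,step=5)"
```

```text
t 13.35 ang 63.3 r 60.6 z 0.1062 tau_cw 0.311 Mz -0.039 F [-4.9  3.2 -0.2] w 0.0 j [-37.  33.  47. 112. -31.  50.  13.]
rot [-1.02  0.06  0.72]
 row [-4.8  3.2  1.2]
 row [-2.8  4.1  0. ]
 row [-3.1  3.9  0. ]
 row [-3.5  3.6  0. ]
 row [-3.8  3.3  0. ]
 row [-4.  3.  0.]
```

>>> send_rows(moves=[[-5,3.5,1,-1,0,0.7,0],[-3,4,0,0,0,0,0],[-3,4,0,0,0,0,0],[-3.5,3.5,0,0,0,0,0],[-4,3.5,0,0,0,0,0]])

```text
time_s: 13.85
tool_pos: [0.5599, -0.0363, 0.1057]
eef_rot: [[0.246, 0.969, -0.002], [0.969, -0.246, 0.003], [0.003, -0.003, -1.0]]
ft_force: [-3.4, 3.4, -0.3]
width: 0.003
```

```bash
python3 -c "
from h import *
fin(n=6,step=4)"
```

```text
t 13.85 ang 40.8 r 60.0 z 0.1057 tau_cw 0.270 Mz -0.004 F [-3.4  3.4 -0.3] w 0.0 j [-34.  34.  46. 111. -32.  49.  14.]
rot [-0.16 -0.15  0.22]
 row [-4.4  1.   0.7]
 row [-3.3  2.3  0. ]
 row [-3.4  2.1  0. ]
 row [-3.6  1.8  0. ]
 row [-3.7  1.6  0. ]
 row [-3.8  1.3  0. ]
```

>>> send_rows(moves=[[-4,1,1,0,0,0,0],[-3.5,2,0,0,0,0,0],[-3.5,2,0,0,0,0,0]])

```text
time_s: 14.15
tool_pos: [0.563, -0.0475, 0.1051]
eef_rot: [[0.245, 0.97, -0.001], [0.97, -0.245, 0.005], [0.005, -0.002, -1.0]]
ft_force: [-3.6, 4.7, -0.6]
width: -0.004
```

```bash
python3 -c "
from h import *
fin(n=6,step=4)
im=cv2.imread('pics/w4.png')[80:220,230:430];cv2.imwrite('pics/w4c.png',cv2.resize(im,None,fx=4,fy=4,interpolation=2))"
```

```text
t 14.15 ang 29.6 r 59.0 z 0.1051 tau_cw 0.306 Mz -0.014 F [-3.6  4.7 -0.6] w -0.0 j [-33.  34.  46. 110. -32.  50.  16.]
rot [-0.12 -0.28  0.29]
 row [-4.   1.   0.1]
 row [-3.7  1.6  0. ]
 row [-3.8  1.4  0. ]
 row [-3.8  1.1  0. ]
 row [-3.9  0.8  0. ]
 row [-4.   0.5  0. ]
```

View pics/w4c.png

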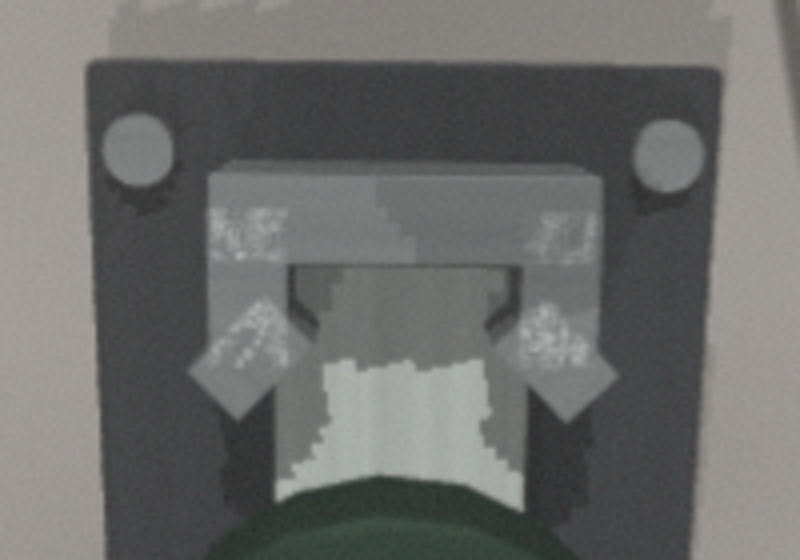

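```bash
python3 - <<'E'
from h import *
W=np.eye(4);R=np.array([[.238,.971,.003],[.971,-.238,.008],[.008,.001,-1]]);u,_,v=np.linalg.svd(R);W[:3,:3]=u@v;W[:3,3]=[.54881,.10895,.13513]
k=calibration("wrist");T=W@np.array(k["tool_from_camera"])
def P(q,z):
    p=cv2.undistortPoints(np.array([[[230+q[0]/4-.4,80+q[1]/4-.4]]]),np.array(k["mtx"]),np.array(k["dist_coeffs"]))[0,0]
    d=T[:3,:3]@[p[0],p[1],1];X=T[:3,3]+d*(z-T[2,3])/d[2]-[JP[0],JP[1],0]
    c,s=np.cos(JP[2]),np.sin(JP[2]);return np.array([c*X[0]+s*X[1],-s*X[0]+c*X[1]])*1000
print("plate corners",P((88,60),.012),P((722,68),.012))
for q in [(237,420),(320,340),(568,422),(490,340),(190,372),(620,376)]: print(q,P(q,.046).round(1))
a,b=P((237,420),.046),P((568,422),.046); cx=(a[0]+b[0])/2; w=(b[0]-a[0])/2; y=(a[1]+b[1])/2
# face: x+... right face passes (w,y), going inward up: x = w-(Y-y); distance from (0,yc)= (w+y-yc)/sqrt2=28
print("cx",cx,"yc",w+y-28*2**.5)
E
```

```text
plate corners [-53.43596697 149.21307221] [ 54.38294147 149.35498768]
(237, 420) [-25.3  94.8]
(320, 340) [-12.3 107.7]
(568, 422) [26.5 95.2]
(490, 340) [ 13.8 108. ]
(190, 372) [-32.5 102.4]
(620, 376) [ 34.2 102.7]
cx 0.5815251520338443 yc 81.31714982163456
```

>>> send_rows(moves=[[-4,1,0,0,0,0,0],[-4,1.5,0,0,0,0,0],[-4,1.5,0,0,0,0,0]])

```text
time_s: 14.45
tool_pos: [0.5641, -0.0594, 0.1049]
eef_rot: [[0.244, 0.97, -0.001], [0.97, -0.244, 0.007], [0.007, -0.003, -1.0]]
ft_force: [-2.3, 5.3, -0.7]
width: 0.003
```

```bash
python3 -c "
from h import *
fin(n=6,step=3)
im=get_image('scene');cv2.imwrite('pics/s7.png',cv2.resize(im[160:290,250:420,::-1],None,fx=4,fy=4))"
```

```text
t 14.45 ang 18.0 r 58.1 z 0.1049 tau_cw 0.279 Mz -0.037 F [-2.3  5.3 -0.7] w 0.0 j [-31.  34.  46. 110. -32.  50.  17.]
rot [-0.17 -0.39  0.36]
 row [-2.9  0.8 -0.1]
 row [-2.9  0.7  0. ]
 row [-2.9  0.6  0. ]
 row [-3.   0.4  0. ]
 row [-3.   0.2  0. ]
 row [-3.   0.1  0. ]
```

View pics/s7.png

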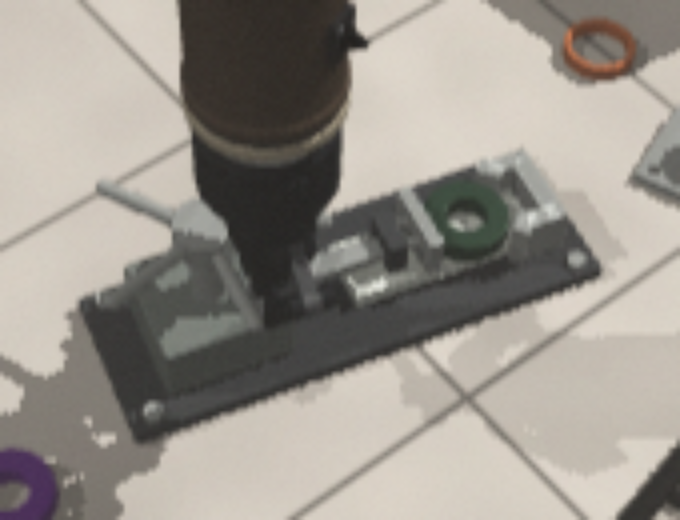

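The jaw plate now touches the ring, which is close to the V, and one spoke tip shows at crop (100,187). I use both to check the wheel angle and ring position.

```bash
python3 - <<'E'
from h import *
def J(q,z):
    X=at("scene",(250+q[0]/4,160+q[1]/4),z)-[JP[0],JP[1],0];c,s=np.cos(JP[2]),np.sin(JP[2]);return np.array([c*X[0]+s*X[1],-s*X[0]+c*X[1]])*1000
v=J((100,187),.11)-[0,-100];a=np.degrees(np.arctan2(v[1],v[0]));print(v,a,(-a)%72)
print("ring",J((468,214),.04))
E
```

```text
[-54.27823664 -45.31168614] -140.14473769838543 68.14473769838543
ring [ 2.75130298 76.97450683]
```

>>> send_rows(moves=[[-3,1,0,0,0,0,0]])

```text
time_s: 14.6
tool_pos: [0.5645, -0.0628, 0.1049]
eef_rot: [[0.244, 0.97, -0.001], [0.97, -0.244, 0.008], [0.007, -0.003, -1.0]]
ft_force: [-2.2, 5.2, 1.1]
width: 0.002
```

>>> send_rows(moves=[[-3,0.7,0,0,0,0,0],[-3,0.5,0,0,0,0,0]])

```text
time_s: 14.8
tool_pos: [0.5648, -0.0678, 0.105]
eef_rot: [[0.243, 0.97, -0.0], [0.97, -0.243, 0.009], [0.009, -0.003, -1.0]]
ft_force: [-1.9, 5.6, 2.1]
width: 0.001
```

```bash
python3 -c "
from h import *
fin(n=4,step=3)"
```

```text
t 14.8 ang 9.7 r 58.8 z 0.1050 tau_cw 0.288 Mz -0.029 F [-1.9  5.6  2.1] w 0.0 j [-30.  34.  45. 109. -33.  50.  18.]
rot [-0.15 -0.52  0.4 ]
 row [-3.1 -0.4  0. ]
 row [-3.   0.3  0. ]
 row [-3.   0.1  0. ]
 row [-3. -0.  0.]
```

>>> send_rows(moves=[[-3,0,0,0,0,0,0]])

```text
time_s: 14.9
tool_pos: [0.5644, -0.0701, 0.1051]
eef_rot: [[0.243, 0.97, 0.0], [0.97, -0.242, 0.01], [0.01, -0.002, -1.0]]
ft_force: [-1.3, 5.8, 0.4]
width: 0.001
```

```bash
python3 -c "
from h import *
fin(n=3,step=3)"
```

```text
t 14.9 ang 7.4 r 58.7 z 0.1051 tau_cw 0.194 Mz -0.137 F [-1.3  5.8  0.4] w 0.0 j [-30.  34.  45. 110. -33.  50.  18.]
rot [-0.13 -0.58  0.44]
 row [-3.1 -0.4  0.1]
 row [-3.   0.2  0. ]
 row [-3.  0.  0.]
```

>>> send_rows(moves=[[-3,-0.2,0,0,0,0,0]])

```text
time_s: 15.0
tool_pos: [0.5638, -0.0723, 0.1051]
eef_rot: [[0.242, 0.97, 0.001], [0.97, -0.242, 0.011], [0.011, -0.002, -1.0]]
ft_force: [-1.1, 5.7, 0.7]
width: 0.003
```

```bash
python3 -c "
from h import *
fin(n=3,step=3)"
```

```text
t 15.0 ang 5.3 r 58.4 z 0.1051 tau_cw 0.235 Mz -0.085 F [-1.1  5.7  0.7] w 0.0 j [-30.  34.  45. 110. -33.  50.  19.]
rot [-0.12 -0.65  0.47]
 row [-3.  -0.2  0.1]
 row [-3.  0.  0.]
 row [-3.  -0.1  0. ]
```

>>> send_rows(moves=[[-3,0,0,0,0.5,0.4,0]])

```text
time_s: 15.1
tool_pos: [0.5637, -0.0742, 0.1052]
eef_rot: [[0.247, 0.969, 0.004], [0.969, -0.248, 0.021], [0.021, -0.002, -1.0]]
ft_force: [-0.3, 6.8, 0.4]
width: -0.002
```

```bash
python3 -c "
from h import *
fin(n=3,step=3)"
```

```text
t 15.1 ang 3.4 r 58.7 z 0.1052 tau_cw 0.350 Mz -0.038 F [-0.3  6.8  0.4] w -0.0 j [-29.  34.  45. 110. -33.  50.  19.]
rot [-0.09 -1.22  0.14]
 row [-3.  -0.6  0.2]
 row [-3.  -0.1  0. ]
 row [-3.  -0.2  0. ]
```

>>> send_rows(moves=[[-2.5,-0.3,0,0,-0.6,0,0]])

```text
time_s: 15.2
tool_pos: [0.5631, -0.0765, 0.1054]
eef_rot: [[0.248, 0.969, 0.002], [0.969, -0.248, 0.012], [0.012, -0.001, -1.0]]
ft_force: [0.3, 6.5, -1.1]
width: -0.003
```

```bash
python3 -c "
from h import *
fin(n=3,step=3)"
```

```text
t 15.2 ang 1.1 r 58.6 z 0.1054 tau_cw 0.338 Mz -0.036 F [ 0.3  6.5 -1.1] w -0.0 j [-29.  34.  45. 110. -33.  50.  19.]
rot [-0.05 -0.67  0.1 ]
 row [-3.  -0.6  0.4]
 row [-3.  -0.2  0. ]
 row [-3.  -0.3  0. ]
```

>>> send_rows(moves=[[-2.5,-0.4,0,0,-0.3,0,0]])

```text
time_s: 15.3
tool_pos: [0.5625, -0.0778, 0.1054]
eef_rot: [[0.247, 0.969, 0.001], [0.969, -0.247, 0.007], [0.007, -0.001, -1.0]]
ft_force: [-1.1, 6.8, -0.7]
width: 0.002
```

```bash
python3 -c "
from h import *
fin(n=3,step=3)"
```

```text
t 15.3 ang -0.3 r 58.4 z 0.1054 tau_cw 0.320 Mz -0.047 F [-1.1  6.8 -0.7] w 0.0 j [-30.  34.  46. 110. -32.  50.  19.]
rot [-0.04 -0.42  0.15]
 row [-3.  -0.5  0.4]
 row [-3.  -0.2  0. ]
 row [-3.  -0.4  0. ]
```

>>> send_rows(moves=[[-2.5,-0.3,0,0,-0.3,0,0]])

```text
time_s: 15.4
tool_pos: [0.5621, -0.0791, 0.1054]
eef_rot: [[0.246, 0.969, 0.0], [0.969, -0.246, 0.003], [0.003, -0.0, -1.0]]
ft_force: [-0.4, 7.5, -0.4]
width: -0.002
```

```bash
python3 -c "
from h import *
fin(n=3,step=3)"
```

```text
t 15.4 ang -1.6 r 58.3 z 0.1054 tau_cw 0.312 Mz -0.098 F [-0.4  7.5 -0.4] w -0.0 j [-30.  34.  46. 110. -32.  50.  19.]
rot [-0.02 -0.18  0.2 ]
 row [-3.  -0.4  0.4]
 row [-3.  -0.3  0. ]
 row [-3.  -0.5  0. ]
```

>>> send_rows(moves=[[-3,-0.4,0,0,0,0.2,0]])

```text
time_s: 15.5
tool_pos: [0.5616, -0.08, 0.1053]
eef_rot: [[0.248, 0.969, 0.001], [0.969, -0.248, 0.005], [0.005, -0.0, -1.0]]
ft_force: [-0.9, 9.3, -0.2]
width: -0.001
```

```bash
python3 -c "
from h import *
fin(n=3,step=3)"
```

```text
t 15.5 ang -2.6 r 58.1 z 0.1053 tau_cw 0.466 Mz -0.035 F [-0.9  9.3 -0.2] w -0.0 j [-30.  34.  46. 110. -32.  50.  19.]
rot [-0.02 -0.27  0.1 ]
 row [-3.  -0.3  0.3]
 row [-3.  -0.4  0. ]
 row [-3.  -0.5  0. ]
```

>>> send_rows(moves=[[-3,-0.4,0,0,0,0,0]])

```text
time_s: 15.6
tool_pos: [0.5612, -0.0808, 0.1053]
eef_rot: [[0.247, 0.969, 0.001], [0.969, -0.247, 0.007], [0.007, -0.0, -1.0]]
ft_force: [1.0, 10.2, 1.0]
width: 0.004
```

```bash
python3 -c "
from h import *
fin(n=3,step=3)"
```

```text
t 15.6 ang -3.5 r 57.9 z 0.1053 tau_cw 0.476 Mz -0.103 F [ 1.  10.2  1. ] w 0.0 j [-29.  34.  46. 110. -32.  50.  19.]
rot [-0.01 -0.4   0.2 ]
 row [-3.  -0.2  0.3]
 row [-3.  -0.4  0. ]
 row [-2.9 -0.6  0. ]
```

The effort has clearly stiffened: about 0.5 N m against 0.27 earlier, with 10 N against 5.5 N. I stop here, back off and rise.

>>> send_rows(moves=[[6,0,0,0,0,0,0],[8,0,0,0,0,0,0],[0,0,-20,0,0,0,0],[0,0,-40,0,0,0,0],[0,0,-45,0,0,0,0]])

```text
time_s: 16.1
tool_pos: [0.5639, -0.0687, 0.209]
eef_rot: [[0.248, 0.969, -0.004], [0.969, -0.248, -0.002], [-0.003, -0.003, -1.0]]
ft_force: [1.0, 0.4, -0.8]
width: -0.003
```

>>> send_rows(moves=[[0,10,-45,0,0,0,0],[40,0,-10,0,0,0,0],[40,0,0,0,0,0,0],[40,0,0,0,0,0,0],[0,0,0,0,0,0,0]])

```text
time_s: 16.6
tool_pos: [0.6106, 0.0442, 0.2752]
eef_rot: [[0.256, 0.967, 0.016], [0.967, -0.256, -0.008], [-0.003, 0.017, -1.0]]
ft_force: [-0.6, 0.3, -0.7]
width: -0.004
```

```bash
python3 - <<'E'
from h import *
s=sensors.sense();print(s["time_s"],s["tool_pos"],s["ft_force"])
im=get_image("wrist")
def J(X):
    X=X-[JP[0],JP[1],0];c,q=np.cos(JP[2]),np.sin(JP[2]);return np.array([c*X[0]+q*X[1],-q*X[0]+c*X[1]])*1000
for d in masks_of("wrist","magnet_mid"):
    e=cv2.moments(d["mask"].astype(np.uint8),True);c=(e["m10"]/e["m00"],e["m01"]/e["m00"]);print(d["score"],c,J(at("wrist",c,.038)))
b=get_image("side")
A=cv2.resize(im[:,:,::-1],None,fx=1,fy=1);B=cv2.resize(b[130:330,190:450,::-1],None,fx=2,fy=2)[:400]
cv2.imwrite("pics/f.png",np.hstack([A[:,180:460],B]))
print(proj("wrist",jig(JP,[[.055,.15,.012],[-.055,.15,.012],[0,.082,.038]])).round().tolist())
E
```

```text
16.6 [0.6106304  0.04424552 0.27523848] [-0.61636944  0.3429685  -0.66635878]
0.91 (249.53323768531803, 116.1248206599713) [ 1.78052251 74.47511104]
0.8 (327.40277777777777, 357.0046296296296) [  76.58536771 -219.46496551]
[[302.0, 37.0], [194.0, 39.0], [247.0, 107.0]]
```

View pics/f.png

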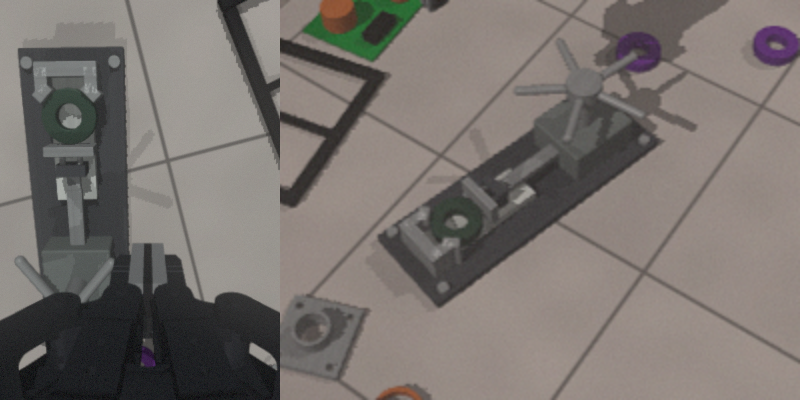

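>>> send_rows(moves=[[0,0,0,0,0,0,0],[0,0,0,0,0,0,0],[0,0,0,0,0,0,0]])

```text
time_s: 17.05
tool_pos: [0.6084, 0.0321, 0.2759]
eef_rot: [[0.27, 0.963, 0.015], [0.963, -0.27, -0.012], [-0.007, 0.018, -1.0]]
ft_force: [0.0, -0.7, 0.1]
width: -0.0
```

```bash
python3 - <<'E'
from h import *
def J(X):
    X=X-[JP[0],JP[1],0];c,q=np.cos(JP[2]),np.sin(JP[2]);return np.array([c*X[0]+q*X[1],-q*X[0]+c*X[1]])*1000
s=sensors.sense();print(s["time_s"],s["dq"].round(1),s["ft_force"])
for cam in ["wrist","scene","side"]:
  get_image(cam)
  for d in masks_of(cam,"magnet_mid"):
    e=cv2.moments(d["mask"].astype(np.uint8),True);c=(e["m10"]/e["m00"],e["m01"]/e["m00"]);print(cam,round(d["score"],2),np.round(c,1),J(at(cam,c,.036)).round(1))
# spoke tips in f.png side part: px=190+(x-280)/2, 130+y/2
for q in [(520,92),(563,44),(570,136),(640,114)]:
    v=J(at("side",(190+(q[0]-280)/2,130+q[1]/2),.11))-[0,-100];a=np.degrees(np.arctan2(v[1],v[0]));print(v.round(),(-a)%72+144)
E
```

```text
17.05 [ 0.6 -0.1  0.3  0.3  0.1 -0.1  0.1] [ 0.00736096 -0.71910848  0.13974743]
wrist 0.79 [246.4 103.3] [ 0.2 81.5]
wrist 0.67 [328. 353.] [  76.1 -221.7]
wrist 0.5 [256.  172.5] [ 4.6 10.7]
scene 0.86 [252.  283.3] [  77.4 -251.8]
scene 0.83 [184.7 267.3] [ -23.6 -383.6]
scene 0.82 [369.1 214.4] [ 4.7 82.4]
side 0.83 [370.4 155.1] [  44.4 -234. ]
side 0.67 [437.8 152.8] [ -57.9 -361. ]
side 0.6 [278.7 240. ] [-1.1 80.9]
[41. 56.] 162.0388589174068
[ 63. -24.] 165.28171281716197
[-38.  56.] 163.4779209182887
[-65. -18.] 164.38697917964913
```

```bash
python3 -c "
from station import *
print(job.close_job())"
```

```text
the job is handed in; nothing more can be done
None
```

I laid the green ferrite ring on the bed and released it at about jig x 1, y 68 mm. I then wound the jaw in with one continuous clockwise push on a single spoke, rather than one spoke after another, until the wheel clearly stiffened. I backed off, rose clear and handed the job in at about 17 s.

- **Tightness:** the torque worked out from the wrist force rose from about 0.27–0.3 N m to about 0.48 N m, and the push on the spoke from about 5.5 N to 10 N. That puts the jaw force at roughly 14–20 N. It is inferred from the wheel effort and not measured directly.
- **Seating:** the settled wrist view puts the ring at jig x 0.2, y 81.5 mm. My V-block estimate was y 81.3 mm, and the wheel at about 164° (2.86 rad) gives y 81.8 mm.
- **Disagreements:** the scene camera's mask put x at 4.7 mm and the side camera's put it at -1.1 mm. I trusted the wrist view from nearly overhead. An earlier wrist reading, y 74.5 mm, was taken while the arm was still moving, so I discarded it.
- **Not checked:** I never took the arm to the copper ring, flange or screwdriver, but I did not re-measure their positions at the end.

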